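# Shut the tagged valve in the cooling-water box

## Task

In the cooling-water box on the bench, slide the cover fully open by pushing its upturned edge, then push the lever of the valve with the round tag fully shut, square across its pipe. Use the fingertips only: nothing is gripped or picked up. Leave the two plain levers and everything standing around the box as they are, and finish with the cover open and the hand clear.

Things in the scene. Friction and masses are not known exactly. Their poses are not given: they have to be found in the camera images.
- box: Fixed grey steel valve box, 270 (its x) x 340 (y) x 98 mm high; runners on both y sides reach 108 mm. Origin: centre of its underside. x points to the side with three brass hose tails (to x = 165 mm, 46 mm up), roughly away from the robot; z up. The -x half has a fixed deck; the +x half is a bay with three valves. An inlet and a gauge stick out of the +y wall to y = 227 mm, x = -12, 97 mm high.
- cover (a joint): Captive aluminium cover over the bay: 0 shut, 0.125 m fully open at its stop. Slides level along the box's -x (towards the robot) over the deck; 3 N friction, stays where left. Starts 0 to 15 mm ajar. Plate top 103 mm above the bench. Fully open, the bay is free from box x = 10 to 131 mm, y = -166 to 166 mm.
- flange (a point): Centre of the cover's upturned +x edge, the flange to push on: 4 mm thick (box x), 300 mm long (box y), 103 to 121 mm above the bench, with a rounded hem to 124 mm. Point at mid-length, mid-thickness, 112 mm up; axes as the box's. Pushing its +x face towards -x opens the cover. With the cover shut this face is 135 mm from the box's origin, flush with the +x wall.
- tagged_lever (a joint): Angle of the tagged valve's lever about its upright stem: 0 shut (lever along the box's +y, across its pipe, at a stop), 1.571 rad open (along the box's +x, in line with the pipe). Shuts counter-clockwise seen from above. Starts at 1.1 to 1.57; 0.15 N m friction, stays where left. Levers turn level, 81 to 91 mm above the bench.
- tagged_hub (a point): On the tagged valve's stem axis, 86 mm above the bench. It alone has a round metal tag disc, 32 mm across, flat on its lever over the stem (top 94 mm up); the plain levers have a 15 mm hexagon nut there (91 mm). The stems stand in a row at box x = 45 mm, y = -97, -7 and 83 mm; any may be the tagged one.
- tagged_mid (a point): On the tagged lever, 45 mm out from the stem axis, 86 mm above the bench; x points along the lever to its tip, z up. The lever's black grip is 14 mm wide, 10 mm thick, and reaches from 12 to 62 mm from the stem axis.
- plain1_mid (a point): The same point on one plain lever (same but for the tag), which starts open at 1.35 to 1.57 rad and must stay as it is.
- plain2_mid (a point): The same point on the other plain lever, which starts open likewise and must stay as it is.
- beaker: Loose bystander: open glass beaker, 68 mm across, 85 mm tall, left of the box. Origin: centre of its underside.
- amber: Loose bystander: amber glass reagent bottle, 84 mm across, 190 mm tall, right of the box. Origin: centre of its underside.
- spanner: Loose bystander: steel spanner 170 mm long, lying by the box's right-hand side. Origin: under the middle of the tool.
- flask: Loose bystander: conical glass flask, 72 mm across, 94 mm tall, beyond the box's far left corner. Origin: centre of its underside.
- jar: Loose bystander: small capped glass jar, 40 mm across, 50 mm tall, beyond the box's far right corner. Origin: centre of its underside.
- coupling: Loose bystander: brass hose coupling standing on end, 26 mm across, 40 mm tall, beyond the middle of the box's far side. Origin: centre of its underside.

How it is judged:
On the way, in this order (a step that is already met when the one before it is completed fails the run):
1. the cover is slid fully open, before the valve is shut (value of joint cover above 0.115 m and value of joint tagged_lever above 0.5 rad), for 0.2 s.
2. the tagged lever is pushed shut (value of joint tagged_lever below 0.07 rad), for 0.2 s.
At the end, for the whole second after the job is handed in: Cover open by more than 115 mm of its 125 mm, tagged lever within 0.07 rad (4 degrees) of its shut stop and at rest, plain levers moved less than 12 mm at their grips, bystanders within 25 mm of where they stood (value of joint cover above 0.115 m and value of joint tagged_lever below 0.07 rad and velocity of joint tagged_lever between -0.02 and 0.02 rad/s and distance of each of plain1_mid, plain2_mid from where it was at the start of the episode below 0.012 m and distance of each of beaker, amber, spanner, flask, jar, coupling from where it was at the start of the episode below 0.025 m); the robot touches nothing.
It fails at once if a plain lever is moved (12 mm or more at its grip) (distance of any of plain1_mid, plain2_mid from where it was at the start of the episode above 0.012 m).
It fails at once if a bystander is lifted, carried, knocked over or shoved (25 mm or more, or tipped past 0.4 rad) (distance of any of beaker, amber, spanner, flask, jar, coupling from where it was at the start of the episode above 0.025 m or angle between any of beaker, amber, spanner, flask, jar, coupling's own z axis and vertical above 0.4 rad).
It fails at once if the cover's flange is gripped between the fingers (x of the grasp point in the frame of flange between -0.005 and 0.005 m and y of the grasp point in the frame of flange between -0.155 and 0.155 m and z of the grasp point in the frame of flange below 0.017 m and contact force between the fingers and anything else above 1 N).
It fails at once if the tagged lever is gripped between the fingers (y of the grasp point in the frame of tagged_mid between -0.006 and 0.006 m and x of the grasp point in the frame of tagged_mid between -0.03 and 0.03 m and z of the grasp point in the frame of tagged_mid below 0.013 m and contact force between the fingers and anything else above 1 N).
It also fails if it takes over 48 s, if anything falls off the work surface, if the arm or the gripper's body presses on something with over 40 N, if the wrist force passes 120 N, or if a joint passes its speed limit or range.

## Robot

A 6-joint arm with a two-finger parallel gripper is mounted at the origin on the work surface. World frame = base frame: x ahead of the robot, y to its left, z up, the work surface at z = 0. Lengths are in m, angles in rad, forces in N, time in s.
With the tool pointing down it reaches from about 0.325 to 1 m from the base axis. Payload 5.1 kg.
Tool frame: the origin (TCP) lies between the finger pads; the fingertips stand 19 mm ahead of it and the grasp point (between the pads) is the TCP (env.tip_reach is the distance from the TCP to the fingertips, in m); z points along the fingers, x is the direction in which the jaws open and shut, and the axes are right-handed (so a half turn about z gives the same grasp; the last joint's range is limited). The gripper opens to 85 mm and grips with 20 to 120 N. Pads are 22 mm wide; open, the fingers measure 114 mm over their backs; the gripper's body (76 mm by 85 mm) begins 54 mm behind the grasp point. The pads swing forward as they close: fully open they stand 13 mm farther back than shut.
Start: joints at [-1.249, 0.124, 1.65, -0, 1.367, -0.083], TCP at [0.256, -0.597, 0.25] pointing down, gripper open.
Joint ranges: [-2.61, 2.61], [-1.02, 2.33], [0.03, 2.71], [-1.35, 4.49], [0.32, 2.68], [-2.91, 2.91]. Speed limits (rad/s): [2.57, 2.57, 3.14, 3.14, 3.14, 3.14].

## Interface

Orientations are given as [roll, pitch, yaw] about the fixed x, y, z axes, in that order (R = Rz(yaw) Ry(pitch) Rx(roll)).
In Python, from bench import env gives the robot as it stands. The module is installed in compiled form; this text tells all that it offers.
- The arm moves only by the tool jog_arm, never from a script. Its argument "motion" is a list of rows, each a list of 3 entries, a list of its own where there are three numbers: the shift along the tool's x, y, z in m, then the turn about the tool's z in rad, then the opening, from 0 (shut) to 1 (fully open). A call has 1 to 10 rows; each row is the pose to reach, as a shift and turn from the pose commanded when the call began, along the tool's axes at that moment; what a row does not reach only later rows make up. A row lasts 1/8 s, in which the tool goes at most 62.5 mm and 10.7 degrees, less where a joint would pass 70% of its speed; a pose out of reach is approached as far as the arm can. A call with a gripper value outside its range is refused whole. The fingers move at their own pace and stop on an object; the grip force is fixed at half the most. Time passes only in rows, so rows that repeat a pose let the fingers close. It gives the time, the measured TCP pose, the force and the opening at its end, in the units of the state.
- env.state(): the state, without advancing time (a new reading comes with each control period).
- env.grab_frame(name): name is "side" or "top" or "wrist"; returns (picture, depth): 420x560x3 uint8, red, green, blue; 420x560 float32, m along the optical axis (not along the pixel's ray), 0 where there is no reading.
- env.camera_info(name): a dict with "vertical_fov" (degrees; the focal length in pixels is half the picture's height over the tangent of half this angle, whatever the lens; pixels are square), "cx", "cy" (the principal point, pixels), "D" ([k1, k2, p1, p2, k3] as OpenCV has them; the pictures are not rectified), "pose" (4x4, takes a point from camera to world coordinates); the wrist camera has in their place "mount" (4x4, takes a point from camera to tool coordinates, whose origin is the TCP and whose axes are the tool frame's). Camera axes: x right, y up, looking along -z (the intrinsics and any distortion apply to the point x, -y, -z); pixel columns grow to the right and rows downward; lengths in m; the calibration is good to about 2 mm. A picture is of the moment at which its call begins: read the wrist's pose just before it. camera_info takes no time and is no camera call.
- env.finish_job(): hands the job in, once; it reports no verdict.
The state is a dict: "time_s": time; "q": joint angles; "joint_vel": joint speeds; "tau": joint torques, N m; "tcp_pos": TCP position; "eef_rot": TCP orientation; "contact_force": force on the tool from outside, world axes, zero at the start; "torque": the same for the moment, N m; "opening": opening from 0.0 (shut) to 1.0 (fully open).
Only numpy, scipy, OpenCV 4.12 (cv2) and the standard library are available. Lean on these libraries where they do the work, as an engineer would, in place of code of your own. Each camera call takes 0.05 s, during which the arm holds its last target.

## Working session

There is one attempt and no reset: what is moved stays moved. The work goes in short steps, Python scripts to look and compute and a tool call to move; the robot and the scene stay as the last step left them, time stands still between calls to the robot, and variables do not carry over. Pictures are saved under pics/ and viewed, and the job is handed in when it is done.

Besides the shell and the picture viewer there is one more tool, called after "Call:" by a JSON object that holds its "name" and its "arguments", one argument or row to a line. jog_arm: Moves the arm, as the interface text tells. Its arguments: {"type":"object","properties":{"motion":{"type":"array","items":{"type":"array"}}},"required":["motion"]}

```bash
mkdir -p pics; ls; cat > h.py <<'E'
import numpy as np, cv2
from bench import env
from scipy.spatial.transform import Rotation as R
def K(i):
    f=210/np.tan(np.radians(i["vertical_fov"])/2)
    return np.array([[f,0,i["cx"]],[0,f,i["cy"]],[0,0,1.]])
def ray(i,pose,px):
    px=np.array(px,float).reshape(-1,1,2)
    u=cv2.undistortPoints(px,K(i),np.array(i["D"],float)).reshape(-1,2)
    d=np.c_[u[:,0],-u[:,1],-np.ones(len(u))]@pose[:3,:3].T
    return pose[:3,3],d
def onz(i,pose,px,z):
    o,d=ray(i,pose,px)
    return o+d*((z-o[2])/d[:,2])[:,None]
def proj(i,pose,P):
    P=np.atleast_2d(P); c=(P-pose[:3,3])@pose[:3,:3]
    c=c*[1,-1,-1]
    return cv2.projectPoints(c.reshape(-1,1,3),np.zeros(3),np.zeros(3),K(i),np.array(i["D"],float))[0].reshape(-1,2)
def tcp(s):
    T=np.eye(4);T[:3,:3]=R.from_euler('xyz',s["eef_rot"]).as_matrix();T[:3,3]=s["tcp_pos"];return T
E
python3 - <<'E'
from h import *
s=env.state();print(s)
for n in("top","side"):
    p,d=env.grab_frame(n);cv2.imwrite(f"pics/{n}0.png",p[:,:,::-1]);np.save(f"{n}0.npy",d);print(n,env.camera_info(n))
print(env.camera_info("wrist"))
E
```

```text
pics
{'time_s': 0.0, 'q': array([-1.24861068e+00,  1.24543525e-01,  1.65166619e+00, -2.33876682e-05,
        1.36749162e+00, -8.25967223e-02]), 'joint_vel': array([ 0.00067897, -0.0014021 , -0.00019689,  0.00029033,  0.00045893,
       -0.00090082]), 'tau': array([-3.30978273e-04, -4.23613608e+01, -3.65452516e+01, -6.36653866e-06,
        6.96894611e-03, -9.08169454e-06]), 'tcp_pos': array([ 0.25577232, -0.59694697,  0.24903273]), 'eef_rot': array([-3.14144150e+00,  2.10338041e-03, -1.16600905e+00]), 'contact_force': array([-0.04449949,  0.02449446, -0.42098319]), 'torque': array([-0.00216044, -0.01954609,  0.00567106]), 'opening': 0.99883564713475}
top {'vertical_fov': 55.60953829217442, 'cx': 281.5098278305651, 'cy': 204.4848344048444, 'D': array([-0.09754256,  0.        ,  0.        ,  0.        ,  0.        ]), 'pose': array([[ 0.01266407,  0.99091485, -0.13389316,  0.44917221],
       [-0.99962699,  0.01578668,  0.02228576,  0.03098464],
       [ 0.02419702,  0.13356099,  0.99074516,  1.19957412],
       [ 0.        ,  0.        ,  0.        ,  1.        ]])}
side {'vertical_fov
[... 219 characters left out ...]
],
       [ 0.7886516 , -0.36105971,  0.49765907,  0.54797566],
       [ 0.02317074,  0.82629025,  0.56276775,  0.6724519 ],
       [ 0.        ,  0.        ,  0.        ,  1.        ]])}
{'vertical_fov': 64.98464061184472, 'cx': 286.03109426220846, 'cy': 207.62038730767358, 'D': array([0.01482182, 0.        , 0.        , 0.        , 0.        ]), 'mount': array([[ 9.99999738e-01, -4.77094123e-04,  5.44301458e-04,
        -8.80453473e-04],
       [-2.80530249e-04, -9.48703257e-01, -3.16167759e-01,
        -8.05521926e-02],
       [ 6.67222346e-04,  3.16167523e-01, -9.48703142e-01,
        -1.23923724e-01],
       [ 0.00000000e+00,  0.00000000e+00,  0.00000000e+00,
         1.00000000e+00]])}
```

View pics/top0.png

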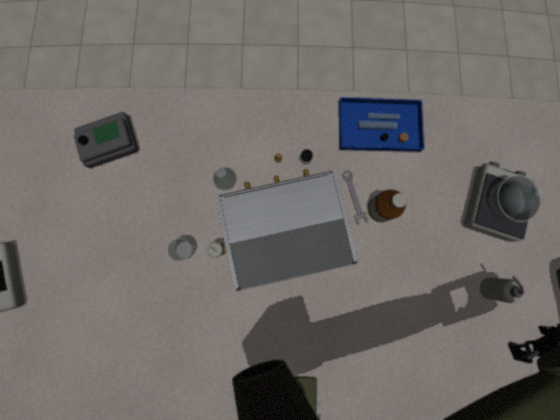

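View pics/side0.png

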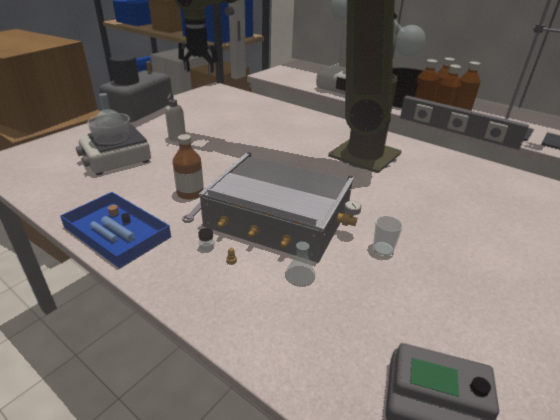

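The top view shows the box with corners near (220,195), (333,173), (356,262) and (237,288). The jar, coupling and flask are beyond its far side at (306,156), (278,158) and (224,178). Next I'll zoom in and measure.

```bash
python3 - <<'E'
from h import *
p=cv2.imread("pics/top0.png");c=p[140:300,160:420]
cv2.imwrite("pics/top0z.png",cv2.resize(np.clip(c*1.6,0,255).astype(np.uint8),None,fx=3,fy=3,interpolation=cv2.INTER_CUBIC))
p=cv2.imread("pics/side0.png");c=p[150:300,170:410]
cv2.imwrite("pics/side0z.png",cv2.resize(np.clip(c*1.5,0,255).astype(np.uint8),None,fx=3.2,fy=3.2,interpolation=cv2.INTER_CUBIC))
E
```

```text
(no output)
```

View pics/top0z.png

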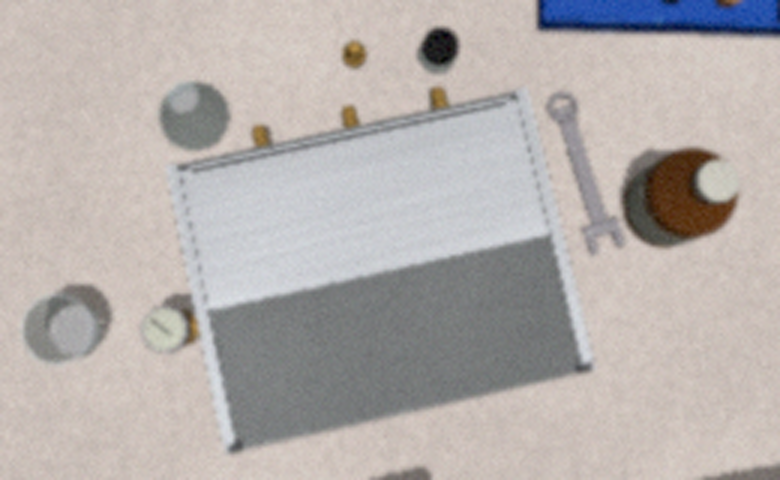

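View pics/side0z.png

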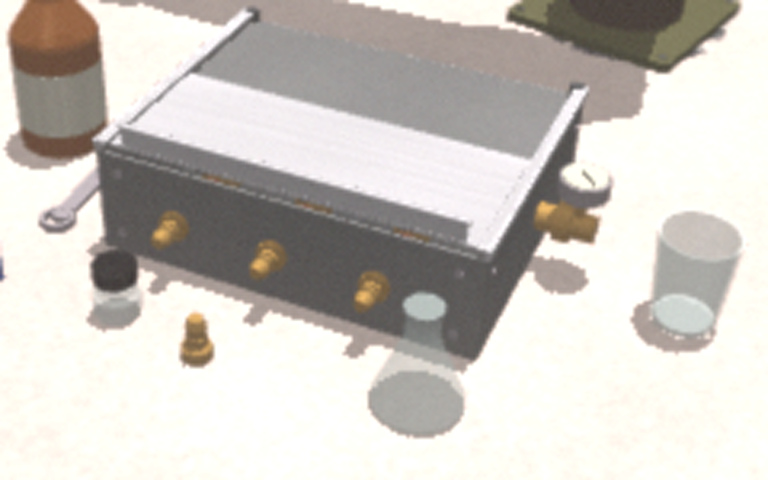

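```bash
python3 - <<'E'
from h import *
i=env.camera_info("top");z=np.array([[171,167],[524,92],[592,366],[232,450]])/3+[160,140]
P=onz(i,i["pose"],z,0.108)[:,:2];print(P)
M=np.array([[.135,.17],[.135,-.17],[-.135,-.17],[-.135,.17]])
# rigid fit
c=P.mean(0);H=M.T@(P-c);a=np.arctan2(H[0,1]-H[1,0],H[0,0]+H[1,1])
Rm=np.array([[np.cos(a),-np.sin(a)],[np.sin(a),np.cos(a)]])
print("centre",c,"yaw",a,np.degrees(a));print((P-c)@Rm)
# side corners
j=env.camera_info("side")
zs=np.array([[488,253],[102,145],[583,88]])/3.2+[170,150]
Q=onz(j,j["pose"],zs,0.108)[:,:2];print("side",(Q-c)@Rm)
# others from top: pixel, plane z
for n,px,h in [("jar",(440,48),.05),("coupl",(354,53),.04),("flask",(195,117),.0),("beaker",(62,325),.0),("amber top",(717,178),.19),("flg L hem",(192,171),.124),("flg R hem",(508,100),.124)]:
    W=onz(i,i["pose"],np.array(px)/3+[160,140],h)[0,:2];print(n,W,(W-c)@Rm)
np.savez("box.npz",c=c,a=a)
E
```

```text
[[ 0.6185001   0.18555064]
 [ 0.69512947 -0.14201711]
 [ 0.44090952 -0.20349463]
 [ 0.36209958  0.12264311]]
centre [ 0.52915966 -0.0093295 ] yaw 0.2355522085387516 13.4961474042559
[[ 0.13235448  0.16864838]
 [ 0.13042001 -0.16775755]
 [-0.13112743 -0.16820756]
 [-0.13164706  0.16731674]]
side [[ 0.13873598  0.17616185]
 [ 0.14022102 -0.15423595]
 [-0.12892828  0.17505508]]
jar [ 0.75113978 -0.06782556] [ 0.20219846 -0.10868645]
coupl [0.74695102 0.01718638] [ 0.21796546 -0.02504448]
flask [0.68730322 0.17815078] [0.19753066 0.14539559]
beaker [0.47373988 0.30490597] [0.01944687 0.31849191]
amber top [ 0.60402508 -0.29763904] [ 0.00551238 -0.29782015]
flg L hem [0.61263889 0.16403128] [0.12163294 0.14909115]
flg R hem [ 0.68367387 -0.12455638] [ 0.12335574 -0.14810548]
```

```bash
cat >> h.py <<'E'
B=np.load("box.npz") if __import__("os").path.exists("box.npz") else None
def b2w(p):
    c,a=B["c"],B["a"];return np.r_[c+np.array([[np.cos(a),-np.sin(a)],[np.sin(a),np.cos(a)]])@p[:2],p[2]]
def w2b(p):
    c,a=B["c"],B["a"];return np.r_[np.array([[np.cos(a),-np.sin(a)],[np.sin(a),np.cos(a)]]).T@(np.array(p)[:2]-c),p[2]]
def shift(p): # box point -> tool shift from present
    s=env.state();T=tcp(s);return T[:3,:3].T@(b2w(np.array(p,float))-T[:3,3])
E
python3 - <<'E'
from h import *
s=env.state();T=tcp(s);print(np.round(T,3))
yaw=s["eef_rot"][2];print("turn in tool z:", -((float(B["a"])-np.pi/2)-yaw))
print(shift([.21,0,.32]),shift([.2,0,.30]))
E
```

```text
[[ 0.394 -0.919 -0.001  0.256]
 [-0.919 -0.394  0.002 -0.597]
 [-0.002 -0.    -1.     0.249]
 [ 0.     0.     0.     1.   ]]
turn in tool z: 0.16924559663308103
[-0.39726681 -0.6897133  -0.0699609 ] [-0.39891428 -0.67985305 -0.04995936]
```

Call:
{"name": "jog_arm", "arguments": {
  "motion": [
    [[0,0,-0.05],0,0],
    [[-0.025,-0.045,-0.07],0.05,0],
    [[-0.05,-0.09,-0.07],0.1,0],
    [[-0.075,-0.135,-0.07],0.17,0],
    [[-0.1,-0.18,-0.07],0.17,0],
    [[-0.13,-0.23,-0.07],0.17,0],
    [[-0.16,-0.28,-0.07],0.17,0],
    [[-0.19,-0.33,-0.07],0.17,0],
    [[-0.22,-0.38,-0.07],0.17,0],
    [[-0.25,-0.43,-0.07],0.17,0]
  ]
}}

```text
time_s: 1.35
tcp_pos: [0.5534, -0.1965, 0.3199]
eef_rot: [3.141, 0.0, -1.336]
contact_force: [0.7, -0.9, -0.0]
opening: 0.001
```

```bash
python3 - <<'E'
from h import *
s=env.state();print(s["time_s"],s["tcp_pos"],s["eef_rot"],s["contact_force"],s["opening"])
print(shift([.21,0,.32]),w2b(s["tcp_pos"]))
E
```

```text
1.35 [ 0.55341545 -0.19653881  0.31985342] [ 3.14113328e+00  1.98165732e-04 -1.33597188e+00] [ 0.71024651 -0.91282959 -0.02813454] 0.001345292347945676
[-1.87867896e-01 -2.29968189e-01 -2.14994078e-04] [-0.02010493 -0.18770046  0.31985342]
```

Call:
{"name": "jog_arm", "arguments": {
  "motion": [
    [[-0.03,-0.037,0],0,0],
    [[-0.07,-0.086,0],0,0],
    [[-0.11,-0.135,0],0,0],
    [[-0.15,-0.184,0],0,0],
    [[-0.188,-0.23,0],0,0],
    [[-0.188,-0.23,0],0,0]
  ]
}}

```text
time_s: 2.1
tcp_pos: [0.7338, 0.0419, 0.3177]
eef_rot: [3.139, 0.001, -1.331]
contact_force: [0.5, 0.2, -0.5]
opening: 0.003
```

```bash
python3 - <<'E'
from h import *
s=env.state();print(s["tcp_pos"],w2b(s["tcp_pos"]))
p,d=env.grab_frame("wrist");cv2.imwrite("pics/w1.png",p[:,:,::-1])
p,d=env.grab_frame("top");c=p[100:300,160:420,::-1]
cv2.imwrite("pics/top1.png",cv2.resize(c,None,fx=3,fy=3))
E
```

```text
[0.73375199 0.0418971  0.31766794] [0.21089789 0.00206426 0.31766794]
```

View pics/w1.png

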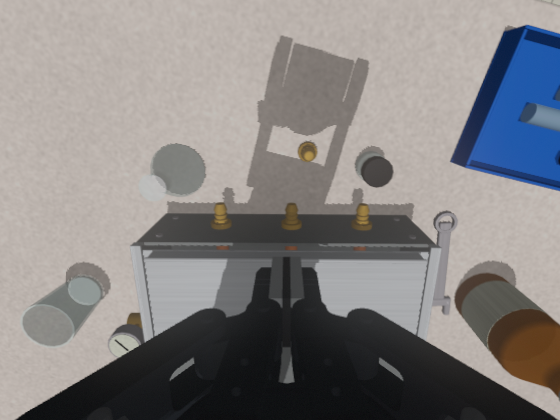

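```bash
python3 - <<'E'
from h import *
p=cv2.imread("pics/w1.png")
a=cv2.resize(p[200:275,120:220],None,fx=6,fy=6,interpolation=cv2.INTER_CUBIC)
b=cv2.resize(p[200:275,380:460],None,fx=6,fy=6,interpolation=cv2.INTER_CUBIC)
b=np.pad(b,((0,0),(0,120),(0,0)))
cv2.imwrite("pics/w1z.png",np.clip(np.vstack([a,b])[:, :600]*1.5,0,255).astype(np.uint8)[:900:1])
cv2.imwrite("pics/w1za.png",np.clip(a*1.5,0,255).astype(np.uint8))
cv2.imwrite("pics/w1zb.png",np.clip(b*1.5,0,255).astype(np.uint8))
E
```

```text
(no output)
```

View pics/w1za.png

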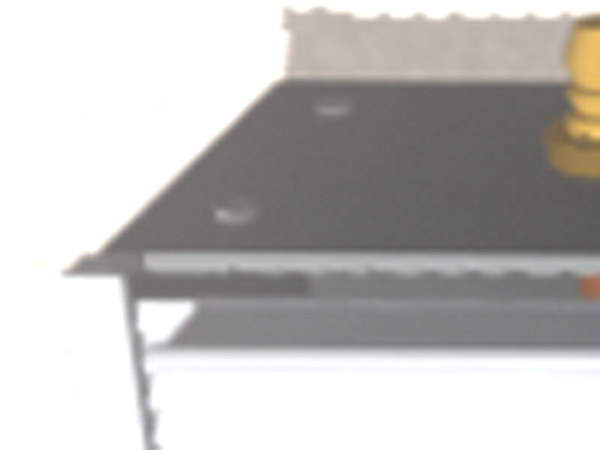

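View pics/w1zb.png

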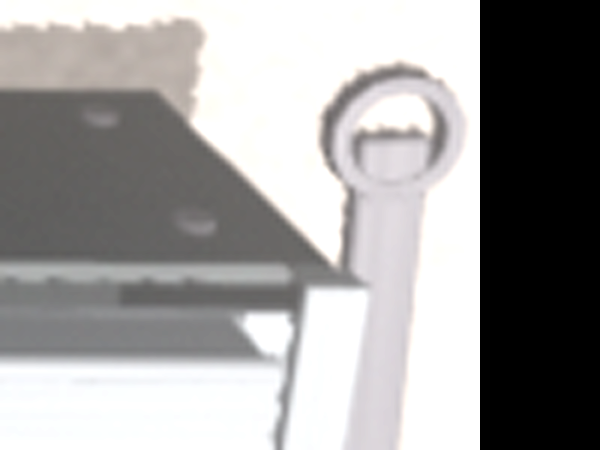

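```bash
python3 - <<'E'
from h import *
i=env.camera_info("wrist");s=env.state();T=tcp(s)@i["mount"];print(s["time_s"])
L=lambda u,v:(120+u/6-.42,200+v/6-.42); Rr=lambda u,v:(380+u/6-.42,200+v/6-.42)
pts=[(L(278,80),0,.135,.17),(Rr(160,90),0,.135,-.17),(L(103,252),.098,.135,.17),(Rr(332,268),.098,.135,-.17),(L(65,273),.108,.135,.17),(Rr(370,287),.108,.135,-.17)]
P=np.array([onz(i,T,[q[0]],q[1])[0,:2] for q in pts]);M=np.array([q[2:] for q in pts])
for k in P:print(w2b([*k,0])[:2])
for n,q,z in[("hemL",L(150,347),.124),("hemR",Rr(265,357),.124),("footL",L(190,302),.103),("footR",Rr(240,313),.103)]:
    print(n,w2b(onz(i,T,[q],z)[0]))
E
```

```text
2.2
[0.1328765  0.17075171]
[ 0.13064484 -0.17113236]
[0.13291756 0.16996814]
[ 0.12989505 -0.17003146]
[0.13322467 0.17262036]
[ 0.13069052 -0.172649  ]
hemL [0.12620738 0.15141597 0.124     ]
hemR [ 0.12449123 -0.14779816  0.124     ]
footL [0.12486889 0.15262564 0.103     ]
footR [ 0.12285149 -0.15160491  0.103     ]
```

```bash
python3 - <<'E'
from h import *
c,a=B["c"],float(B["a"]);c=c-.003*np.array([np.cos(a),np.sin(a)]);np.savez("box.npz",c=c,a=a-.005)
E
python3 - <<'E'
from h import *
s=env.state();print(s["eef_rot"],w2b(s["tcp_pos"]),shift([.175,0,.2]),shift([.175,0,.127]))
print("turn",s["eef_rot"][2]-(float(B["a"])-np.pi/2))
E
```

```text
[ 3.13943264e+00  4.17015859e-05 -1.33490307e+00] [2.11946210e-01 8.56564353e-05 3.19007017e-01] [-1.06712469e-04  3.66889976e-02  1.19086548e-01] [-1.03668253e-04  3.65313167e-02  1.92086378e-01]
turn 0.005341045853804349
```

Call:
{"name": "jog_arm", "arguments": {
  "motion": [
    [[0,0.015,0.04],0.005,0],
    [[0,0.035,0.09],0.005,0],
    [[0,0.036,0.14],0.005,0],
    [[0,0.036,0.18],0.005,0],
    [[0,0.036,0.192],0.005,0],
    [[0,0.036,0.192],0.005,0]
  ]
}}

```text
time_s: 2.95
tcp_pos: [0.6974, 0.0287, 0.1286]
eef_rot: [3.141, 0.0, -1.342]
contact_force: [-0.0, 0.3, 0.3]
opening: 0.0
```

```bash
python3 - <<'E'
from h import *
s=env.state();print(s["time_s"],s["contact_force"],w2b(s["tcp_pos"]),shift([.021,0,.127]))
p,d=env.grab_frame("side");cv2.imwrite("pics/s1.png",cv2.resize(p[100:310,150:430,::-1],None,fx=2.8,fy=2.8))
E
```

```text
2.95 [-0.01639672  0.27988143  0.33756012] [ 0.17550877 -0.00136616  0.1285641 ] [-0.00107048  0.15451047  0.00162575]
```

View pics/s1.png

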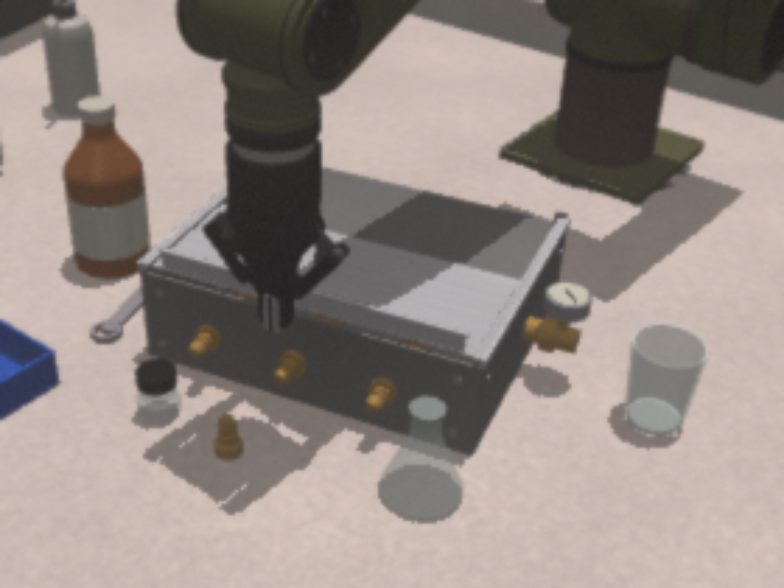

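Shut fingers are at (275,310) in this zoom, just outside the flange and clear of everything. I'll push now.

Call:
{"name": "jog_arm", "arguments": {
  "motion": [
    [[0,0.015,0],0,0],
    [[0,0.03,0],0,0],
    [[0,0.042,0],0,0],
    [[0,0.054,0],0,0],
    [[0,0.068,0],0,0],
    [[0,0.082,0],0,0],
    [[0,0.096,0],0,0],
    [[0,0.11,0],0,0],
    [[0,0.124,0],0,0],
    [[0,0.136,0],0,0]
  ]
}}

```text
time_s: 4.25
tcp_pos: [0.5643, -0.0016, 0.1282]
eef_rot: [3.141, -0.0, -1.341]
contact_force: [3.2, -0.5, 2.0]
opening: 0.002
```

Call:
{"name": "jog_arm", "arguments": {
  "motion": [
    [[0,0.004,0],0,0],
    [[0,0.008,0],0,0],
    [[0,0.012,0],0,0],
    [[0,0.012,0],0,0]
  ]
}}

```text
time_s: 4.75
tcp_pos: [0.5528, -0.004, 0.1278]
eef_rot: [3.139, 0.001, -1.341]
contact_force: [0.8, -0.2, 0.8]
opening: -0.001
```

```bash
python3 - <<'E'
from h import *
s=env.state();print(s["time_s"],s["contact_force"],w2b(s["tcp_pos"]),shift([.021,0,.127]))
p,d=env.grab_frame("side");cv2.imwrite("pics/s2.png",cv2.resize(p[100:310,150:430,::-1],None,fx=2.8,fy=2.8))
E
```

```text
4.75 [ 0.75837747 -0.18355284  0.76554964] [ 0.02719976 -0.00024025  0.12778313] [-0.00023537  0.00619826  0.00079642]
```

View pics/s2.png

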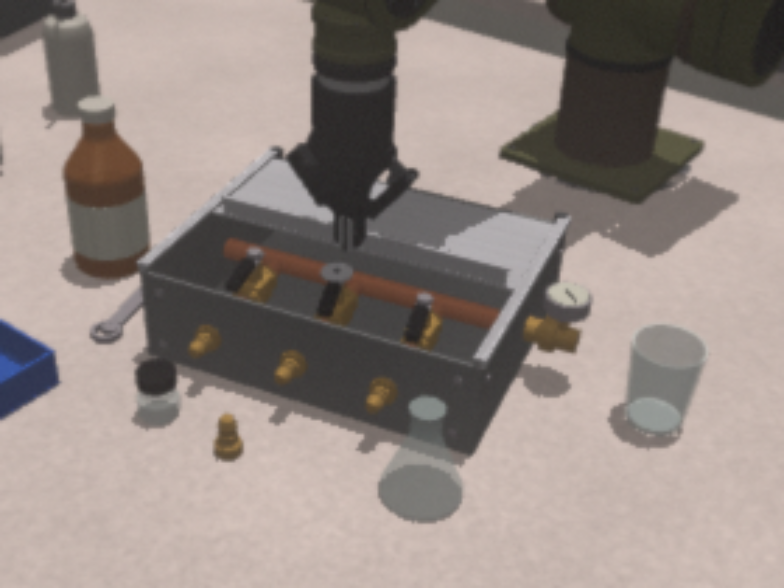

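The cover is nearly open, and the tag is on the middle valve at (335,272). I'll continue until the stop shows up in the force.

Call:
{"name": "jog_arm", "arguments": {
  "motion": [
    [[0,0.003,0],0,0],
    [[0,0.006,0],0,0],
    [[0,0.008,0],0,0],
    [[0,0.008,0],0,0]
  ]
}}

```text
time_s: 5.3
tcp_pos: [0.5498, -0.0047, 0.1281]
eef_rot: [-3.128, -0.0, -1.342]
contact_force: [20.3, 4.6, -14.5]
opening: -0.002
```

Call:
{"name": "jog_arm", "arguments": {
  "motion": [
    [[0,-0.02,0],0,0],
    [[0,-0.03,-0.04],0,0],
    [[0,-0.06,-0.09],0,0],
    [[0,-0.09,-0.14],0,0],
    [[0,-0.09,-0.17],0,0],
    [[0,-0.09,-0.17],0,0],
    [[0,-0.09,-0.17],0,0]
  ]
}}

```text
time_s: 6.18
tcp_pos: [0.6323, 0.0146, 0.2962]
eef_rot: [3.138, 0.001, -1.341]
contact_force: [-0.5, 0.6, -1.8]
opening: -0.001
```

```bash
python3 - <<'E'
from h import *
s=env.state();print(s["time_s"],s["joint_vel"].round(3),w2b(s["tcp_pos"]))
p,d=env.grab_frame("wrist");cv2.imwrite("pics/w2.png",p[:,:,::-1]);np.savez("w2.npz",T=tcp(s))
E
```

```text
6.175 [-0.     0.009  0.024 -0.    -0.002  0.001] [ 1.08870598e-01 -2.29563753e-04  2.96238991e-01]
```

View pics/w2.png

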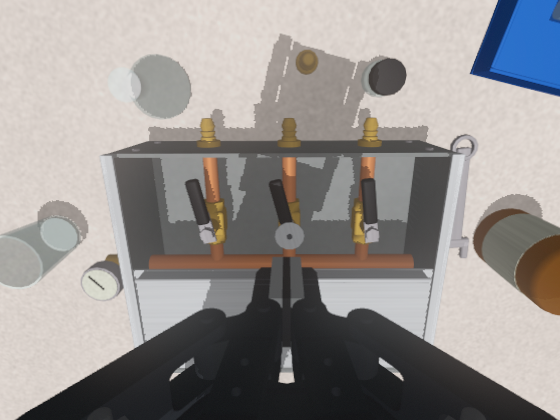

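The middle lever carries the tag disc at (289,236), with its grip tip near (275,182). The plain levers are at (208,232)→(192,182) and (371,232)→(368,180).

```bash
python3 - <<'E'
from h import *
i=env.camera_info("wrist");T=np.load("w2.npz")["T"]@i["mount"]
for n,px,z in [("tag",(289,236),.094),("tip",(275,182),.091),("L nut",(208,232),.091),("L tip",(192,181),.091),("R nut",(371,232),.091),("R tip",(368,180),.091),("hem",(200,272),.124),("hem",(380,272),.124),("wallL",(106,157),.108),("wallR",(463,155),.108),("runinnerL",(117,157),.108)]:
    print(n,w2b(onz(i,T,[px],z)[0]).round(4))
p=cv2.imread("pics/w2.png")
cv2.imwrite("pics/w2z.png",cv2.resize(p[140:290,160:410],None,fx=3.2,fy=3.2,interpolation=cv2.INTER_CUBIC))
E
```

```text
tag [ 0.0476 -0.0023  0.094 ]
tip [0.1065 0.0122 0.091 ]
L nut [0.051  0.0851 0.091 ]
L tip [0.1075 0.0972 0.091 ]
R nut [ 0.051  -0.0907  0.091 ]
R tip [ 0.1086 -0.0829  0.091 ]
hem [0.0211 0.088  0.124 ]
hem [ 0.0212 -0.0941  0.124 ]
wallL [0.135  0.1711 0.108 ]
wallR [ 0.1368 -0.1659  0.108 ]
runinnerL [0.1351 0.1608 0.108 ]
```

View pics/w2z.png

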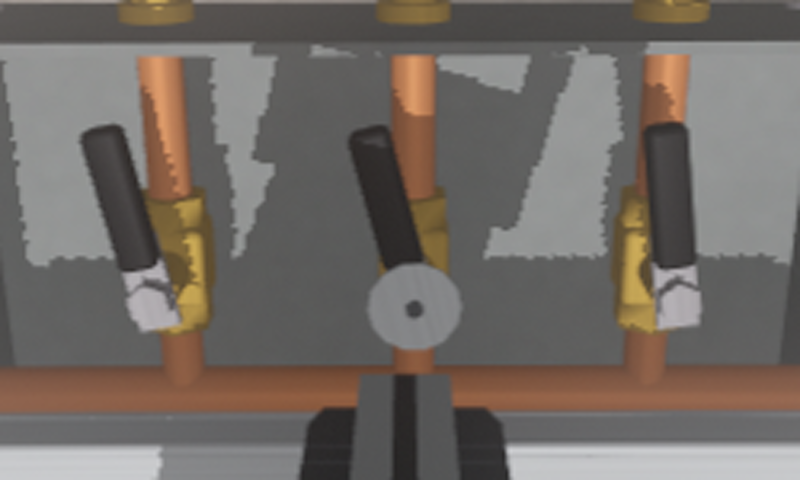

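```bash
python3 - <<'E'
from h import *
c,a=B["c"],float(B["a"]);Rm=np.array([[np.cos(a),-np.sin(a)],[np.sin(a),np.cos(a)]]);np.savez("box.npz",c=c+Rm@[.002,.0035],a=a)
E
python3 - <<'E'
from h import *
s=env.state();print(s["time_s"],w2b(s["tcp_pos"]),"turn",s["eef_rot"][2]-(float(B["a"])-np.pi/2))
for z in(.2,.13,.101):print(shift([.087,-.039,z]).round(4))
p0=np.array([.042,-.032])
for ph in(14,25,35,45,55,65,75,82,90,90):
    f=np.radians(ph);d=.007+.011*np.sin(f)+.010*np.cos(f)
    q=.038*np.array([np.cos(f),np.sin(f)])+d*np.array([np.sin(f),-np.cos(f)])
    e=q-p0;print(ph,q.round(4),"tool x,y shift",(-e[1]).round(4),(-e[0]).round(4))
E
```

```text
6.225 [ 0.1066692  -0.0037232   0.29560714] turn -0.0008514007828070991
[0.0354 0.0192 0.0956]
[0.0355 0.0189 0.1656]
[0.0355 0.0188 0.1946]
14 [ 0.0416 -0.0096] tool x,y shift -0.0224 0.0004
25 [ 0.0432 -0.0027] tool x,y shift -0.0293 -0.0012
35 [0.0435 0.0042] tool x,y shift -0.0362 -0.0015
45 [0.0423 0.0114] tool x,y shift -0.0434 -0.0003
55 [0.0396 0.0187] tool x,y shift -0.0507 0.0024
65 [0.0353 0.0255] tool x,y shift -0.0575 0.0067
75 [0.0294 0.0315] tool x,y shift -0.0635 0.0126
82 [0.0244 0.0349] tool x,y shift -0.0669 0.0176
90 [0.018 0.038] tool x,y shift -0.07 0.024
90 [0.018 0.038] tool x,y shift -0.07 0.024
```

Call:
{"name": "jog_arm", "arguments": {
  "motion": [
    [[0.018,0.01,0.02],0,0],
    [[0.035,0.019,0.06],0,0],
    [[0.035,0.019,0.11],0,0],
    [[0.035,0.019,0.15],0,0],
    [[0.035,0.019,0.166],0,0],
    [[0.035,0.019,0.166],0,0]
  ]
}}

```text
time_s: 6.98
tcp_pos: [0.6214, -0.0243, 0.1301]
eef_rot: [3.138, 0.001, -1.342]
contact_force: [-0.1, 0.4, -0.5]
opening: -0.002
```

```bash
python3 - <<'E'
from h import *
s=env.state();print(s["time_s"],s["contact_force"],w2b(s["tcp_pos"]),shift([.087,-.039,.101]))
p,d=env.grab_frame("side");cv2.imwrite("pics/s3.png",cv2.resize(p[130:270,190:380,::-1],None,fx=4,fy=4,interpolation=cv2.INTER_CUBIC))
p,d=env.grab_frame("wrist");cv2.imwrite("pics/w3.png",p[:,:,::-1])
E
```

```text
6.975 [-0.11436104  0.44183133 -0.50270186] [ 0.08737229 -0.03914544  0.13014308] [-0.00010948  0.00026137  0.02914444]
```

View pics/s3.png

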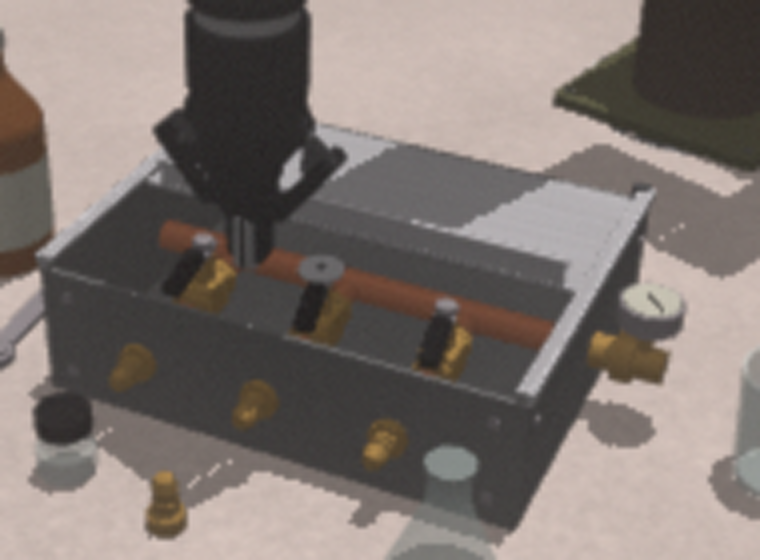

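View pics/w3.png

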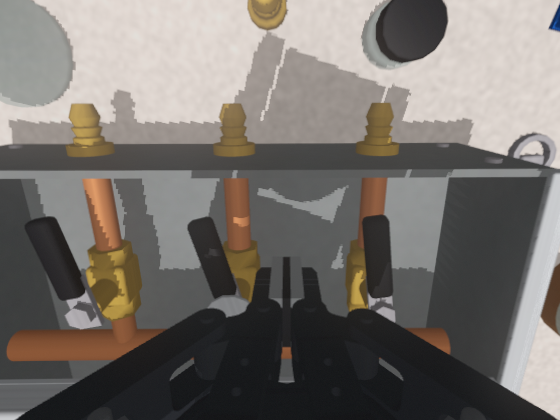

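The fingertips hover between the middle and right levers. I'll descend and then sweep.

Call:
{"name": "jog_arm", "arguments": {
  "motion": [
    [[0,0,0.015],0,0],
    [[0,0,0.028],0,0],
    [[0,0,0.029],0,0],
    [[0,0,0.029],0,0]
  ]
}}

```text
time_s: 7.58
tcp_pos: [0.6228, -0.0237, 0.1031]
eef_rot: [3.141, 0.0, -1.341]
contact_force: [0.1, -0.1, 0.5]
opening: 0.001
```

Call:
{"name": "jog_arm", "arguments": {
  "motion": [
    [[-0.01,0,0],0,0],
    [[-0.022,0,0],0,0],
    [[-0.029,-0.001,0],0,0],
    [[-0.036,-0.0015,0],0,0],
    [[-0.043,0,0],0,0],
    [[-0.05,0.0025,0],0,0],
    [[-0.057,0.007,0],0,0],
    [[-0.063,0.013,0],0,0],
    [[-0.066,0.017,0],0,0],
    [[-0.066,0.017,0],0,0]
  ]
}}

```text
time_s: 8.82
tcp_pos: [0.5916, 0.0369, 0.1039]
eef_rot: [-3.14, -0.0, -1.341]
contact_force: [2.7, -1.6, 0.7]
opening: 0.004
```

```bash
python3 - <<'E'
from h import *
s=env.state();print(s["time_s"],s["contact_force"],w2b(s["tcp_pos"]),shift([.063,.031,.101]))
p,d=env.grab_frame("side");cv2.imwrite("pics/s4.png",cv2.resize(p[130:270,190:380,::-1],None,fx=4,fy=4,interpolation=cv2.INTER_CUBIC))
E
```

```text
8.825 [ 2.73343603 -1.58077524  0.73814018] [0.07232445 0.02724201 0.10386293] [-0.00375347  0.00932984  0.00285124]
```

View pics/s4.png

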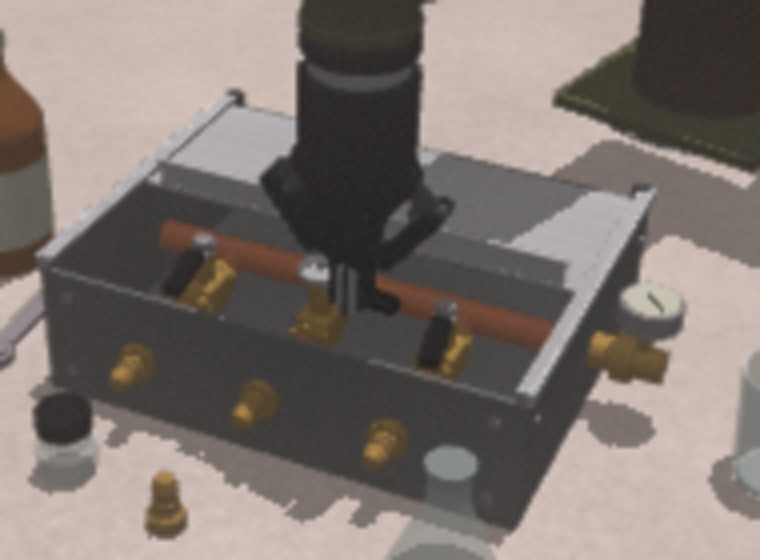

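The lever, at (375,300), is nearly across the pipe. I'll finish against the stop.

Call:
{"name": "jog_arm", "arguments": {
  "motion": [
    [[-0.003,0.004,0],0,0],
    [[-0.003,0.007,0],0,0],
    [[-0.003,0.01,0],0,0],
    [[-0.003,0.01,0],0,0]
  ]
}}

```text
time_s: 9.38
tcp_pos: [0.5827, 0.0383, 0.1039]
eef_rot: [-3.135, 0.001, -1.342]
contact_force: [10.2, 3.1, -4.2]
opening: 0.001
```

Call:
{"name": "jog_arm", "arguments": {
  "motion": [
    [[0,0.003,0],0,0],
    [[0,0.005,0],0,0],
    [[0,0.005,0],0,0]
  ]
}}

```text
time_s: 9.75
tcp_pos: [0.582, 0.038, 0.1044]
eef_rot: [-3.123, 0.0, -1.342]
contact_force: [25.5, 6.6, -14.4]
opening: -0.0
```

```bash
python3 - <<'E'
from h import *
s=env.state();print(s["time_s"],s["contact_force"],w2b(s["tcp_pos"]))
E
```

```text
9.75 [ 25.54271499   6.61207625 -14.4388848 ] [0.06328598 0.0305492  0.10435134]
```

It is firmly at the stop, and x = 63 mm matches the prediction. Now I'll back off, rise and check.

Call:
{"name": "jog_arm", "arguments": {
  "motion": [
    [[0,-0.012,0],0,0],
    [[0,-0.025,0],0,0],
    [[0,-0.025,-0.03],0,0],
    [[0,-0.03,-0.08],0,0],
    [[0,-0.045,-0.13],0,0],
    [[0,-0.05,-0.19],0,0],
    [[0,-0.05,-0.2],0,0],
    [[0,-0.05,-0.2],0,0]
  ]
}}

```text
time_s: 10.75
tcp_pos: [0.6246, 0.0475, 0.3036]
eef_rot: [3.142, 0.0, -1.341]
contact_force: [0.2, -0.2, -0.9]
opening: -0.001
```

```bash
python3 - <<'E'
from h import *
s=env.state();print(s["time_s"],s["contact_force"],w2b(s["tcp_pos"]));np.savez("w4.npz",T=tcp(s))
p,d=env.grab_frame("wrist");cv2.imwrite("pics/w4.png",p[:,:,::-1])
p,d=env.grab_frame("side");cv2.imwrite("pics/s5.png",cv2.resize(p[100:310,150:430,::-1],None,fx=2.8,fy=2.8))
E
```

```text
10.75 [ 0.21499879 -0.19329667 -0.89429547] [0.10695446 0.0300528  0.30356736]
```

View pics/w4.png

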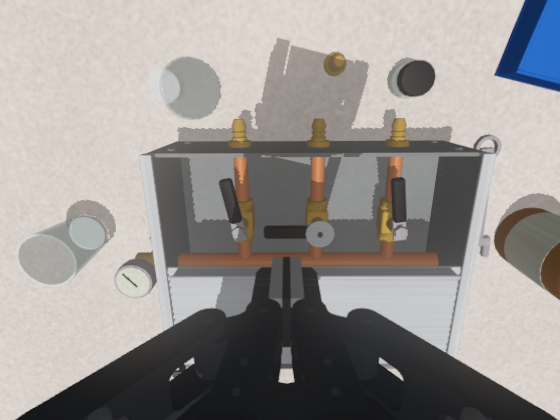

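View pics/s5.png

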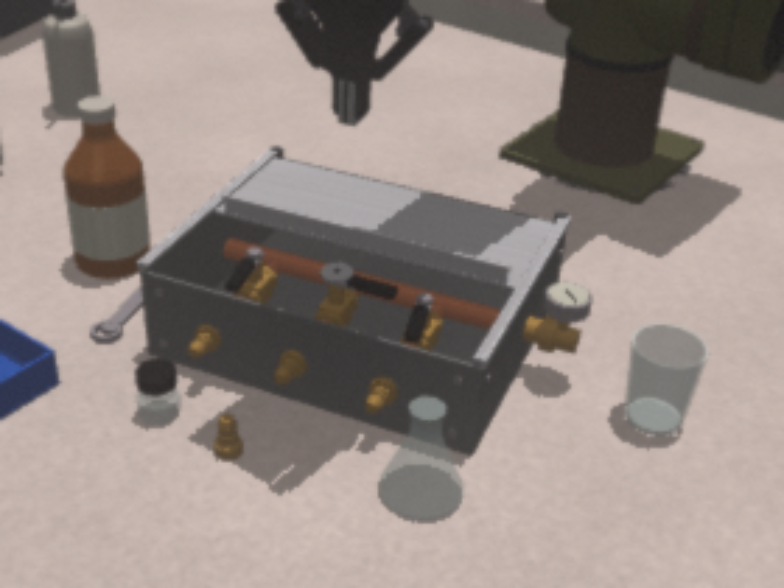

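The tagged lever now lies square across its pipe, from the tag at (320,234) to (264,232). The cover is open with its flange at row ~270, and the bystanders are unmoved. Quick numbers before handing in.

```bash
python3 - <<'E'
from h import *
i=env.camera_info("wrist")
for f,box in(("w4",(225,245,262,306)),):
    T=np.load(f+".npz")["T"]@i["mount"];g=cv2.imread(f"pics/{f}.png").max(2)
    sub=g[box[0]:box[1],box[2]:box[3]];v,u=np.where(sub<45);P=onz(i,T,np.c_[u+box[2],v+box[0]].astype(float),.091)
    b=np.array([w2b(q)[:2] for q in P]);e=cv2.fitLine(b.astype(np.float32),cv2.DIST_L2,0,.01,.01).ravel();print(len(b),b.mean(0),"lever dir deg from +y",np.degrees(np.arctan(e[0]/e[1])))
    for n,px,z in[("tag",(320,234),.094),("hem",(200,270),.124),("hem",(440,270),.124),("L tip",(226,181),.091),("R tip",(398,179),.091)]:print(n,w2b(onz(i,T,[px],z)[0]).round(4))
E
```

```text
243 [0.04750438 0.03735218] lever dir deg from +y -4.648761
tag [ 0.0457 -0.0062  0.094 ]
hem [0.0182 0.12   0.124 ]
hem [ 0.0183 -0.1277  0.124 ]
L tip [0.1046 0.0939 0.091 ]
R tip [ 0.1066 -0.0858  0.091 ]
```

```bash
python3 - <<'E'
from h import *
p=cv2.imread("pics/w4.png")
cv2.imwrite("pics/w4z.png",np.clip(cv2.resize(p[200:285,150:350],None,fx=4,fy=4,interpolation=cv2.INTER_CUBIC)*1.6,0,255).astype(np.uint8))
E
```

```text
(no output)
```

View pics/w4z.png

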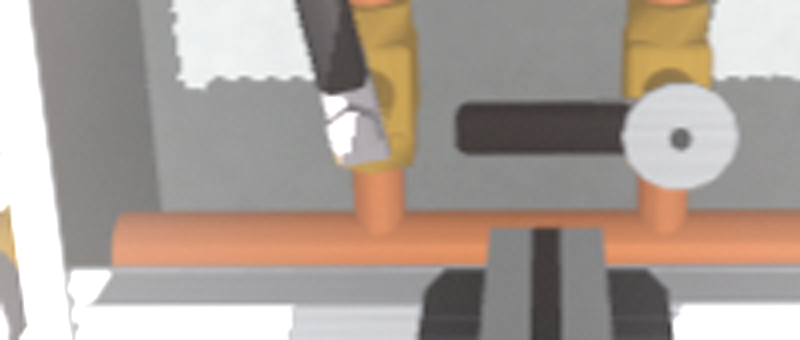

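```bash
python3 - <<'E'
from h import *
i=env.camera_info("wrist");T=np.load("w4.npz")["T"]@i["mount"]
L=lambda u,v:(150+u/4-.375,200+v/4-.375)
for n,q,z in[("tag",L(680,137),.094),("top1",L(470,103),.091),("top2",L(615,104),.091),("b1",L(470,153),.091),("b2",L(610,153),.091),("hem",L(120,303),.124),("foot",L(130,268),.103),("hem2",L(750,303),.124)]:print(n,w2b(onz(i,T,[q],z)[0]).round(4))
E
```

```text
tag [ 0.0459 -0.0058  0.094 ]
top1 [0.0547 0.0517 0.091 ]
top2 [0.0544 0.012  0.091 ]
b1 [0.0398 0.052  0.091 ]
b2 [0.0398 0.0132 0.091 ]
hem [0.012  0.1416 0.124 ]
foot [0.0107 0.1455 0.103 ]
hem2 [ 0.0119 -0.0221  0.124 ]
```

Cleaner edge picks put the lever within 0.5° of square and the flange face at about x = 11–12 mm, which is about 123 mm open. Handing in.

```bash
python3 - <<'E'
from h import *
print(env.finish_job(),env.state()["time_s"],env.state()["contact_force"])
E
```

```text
the job is handed in; nothing more can be done
the job is handed in; nothing more can be done
```

I slid the cover open to its stop by pushing its upturned edge with the shut fingertips. I then swept the tagged lever, which was the middle valve, to its shut stop and lifted the hand clear. The job was handed in at about 11 s of the 48 s allowed. No verdict was reported.

**Last checks**
- **Cover:** the last wrist picture puts the edge face at about 11–12 mm from the box centre, so the cover is about 123 mm open. The push ended against the stop at about 20 N.
- **Tagged lever:** its edges lie within about 0.5° of square to its pipe, and the stop force reached about 25 N.
- **Everything else:** the two plain levers and the bystanders looked unmoved in the pictures; I did not measure each one. The force on the hand was near zero once it was clear.

**Checks that disagreed**
- **Lever angle:** a first quick fit read the lever as 4.6° off, which would have been outside the limit. I put that down to a crude dark-pixel mask. Picking the lever edges by hand in a zoomed picture gave the 0.5°.
- **Cover edge:** a first rough pick put the edge at 18 mm. The zoomed picture corrected it to about 12 mm.
- **Box position:** my first estimate from the top camera was about 3–4 mm off the wrist view and did not agree with the side view. I corrected it from the wrist view before each push.

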